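Clamp a blank in the drilling jig and tug-test it

ROBOT

A 7-joint arm with a two-finger parallel gripper is mounted at the origin on a cart in front of the work surface, level with it; the furniture and walls round the work are solid. World frame = base frame: x ahead of the robot, y to its left, z up, the work surface at z = 0. Lengths are in m, angles in degrees, forces in N, time in s.
With the tool pointing down it reaches from about 0.4 to 0.925 m from the base axis. Payload 5.6 kg.
Tool frame: the origin (TCP) lies midway between the tips of the shut fingers; the grasp point (between the pads) lies 19 mm behind it; z points along the fingers, y is the line along which they close (so a half turn about z gives the same grasp; the last joint's range is limited). The gripper opens to 85 mm and grips with 20 to 120 N. Pads are 22 mm wide; open, the fingers measure 114 mm over their backs; the gripper's body (76 mm by 85 mm) begins 54 mm behind the grasp point. The pads swing forward as they close: fully open they stand 13 mm farther back than shut.
Start: joints at [-77.75, 26.786, -0.665, 91.828, 0.344, 61.387, -3.226], TCP at [0.165, 0.629, 0.231] pointing down, gripper open.
Joint ranges: [-144.91, 144.91], [-17.63, 115.5], [-89.93, 88.59], [15.96, 139.68], [-74.01, 254.01], [8.47, 105.57], [-167.45, 167.45]. Speed limits (degrees/s): [147.25, 147.25, 180, 180, 180, 180, 180].

INTERFACE

Orientations are given as [roll, pitch, yaw] about the fixed x, y, z axes, in that order (R = Rz(yaw) Ry(pitch) Rx(roll)).
In Python, from workcell import env gives the robot as it stands.
- The arm moves only by the tool jog_arm, never from a script. Its argument "plan" is a list of rows, each a list of 2 entries, a list of its own where there are three numbers: the shift along the world's x, y, z in m, then the turn, a rotation vector about the world's x, y, z in degrees. In form: [[[tx, ty, tz], [wx, wy, wz]], ...]. A call has 1 to 8 rows; each row shifts and turns the commanded pose from where the row before left it; what a row does not reach is not made up. A row lasts 1/8 s, in which the tool goes at most 62.5 mm and 10.7 degrees, less where a joint would pass 70% of its speed; a pose out of reach is approached as far as the arm can. A call is refused whole if a number of a shift passes 0.0625 or a number of a turn 10.7, either way. A call with a gripper value outside its range is refused whole. "jaw" is the opening in per cent of the stroke, from 0 (shut) to 100 (fully open), set as the call begins (left out, the last holds). The fingers move at their own pace and stop on an object; "newtons" is the grip in N (left out, the last holds). Time passes only in rows, so rows that do not move let the fingers close. It gives the time, the measured TCP pose, the force, the opening and the grip force at its end, in the units of the state.
- env.read_state(): the state, without advancing time (a new reading comes with each control period).
- env.snapshot(name): name is "scene" or "top"; returns a dict with "img" (420x560x3 uint8, red, green, blue), "fx", "fy", "cx", "cy" (pixels), "world_from_camera" (4x4, takes a point from camera to world coordinates). Camera axes: x right, y down, z forward; pixel columns grow to the right and rows downward; lengths in m; the calibration is good to about 2 mm. A picture is of the moment at which its call begins. There is no depth.
- env.finish_job(): hands the job in; it is judged then, once.
Trained networks look in the newest picture that a camera, given by its name, has taken for a name from the list of things; names that differ only in an ending like _2 or _b are one class to them, and where a whole thing is asked for, a point or a joint stands for the part that bears it (a point fixed in the world has none). Each returns a list of dicts, best first, with "score" (0 to 1); they miss things now and then, are a little off and sometimes report something else, mostly with a low value. They report only what shows in the picture. A call takes as long as a camera call. They do not tell look-alikes from the thing itself.
- env.trace(camera, query): "pixels" (420x560 bool, what is visible of it) and "box" ([left, top, right, bottom] in pixels, round what is visible of it).
- env.pinpoint(camera, query): "pixel" ([row, column] in pixels: a listed point, or the origin of a listed thing).
The state is a dict: "time_s": time; "joints": joint angles; "joint_vel": joint speeds; "joint_efforts": joint torques, N m; "tcp_pos": TCP position; "ee_rot": TCP orientation; "ft_force": force on the tool from outside, world axes, zero at the start; "torque": the same for the moment, N m; "gripper_width": opening from 0.0 (shut) to 1.0 (fully open); "gripper_force": force on a finger pad.
Only numpy, scipy, OpenCV 4.12 (cv2) and the standard library are available. Lean on these libraries where they do the work, as an engineer would, in place of code of your own. Each camera call takes 0.05 s, during which the arm holds its last target. There are 200 camera calls.

TASK

Get the dark hardwood blank ready for drilling: slide it along the jig's guides until it sits snug against both steel stops, then throw the red lever of the toggle clamp all the way over until it locks. Then prove that the clamp holds: hook a fingertip behind the blank, between the stops, pull it back off the stops with a slowly rising force until you reach about 12 N (never above 25 N), keep that pull for a moment and let go. The blank must stay snug and clamped, and the bit stand, pliers and sanding block must stay where they are.

Things in the scene. Friction and masses are not known exactly. Their poses are not given: they have to be found in the camera images.
- jig: drilling jig screwed to the desk: plywood board 15 mm thick with two guide strips, two stop pins and a clamp. Origin on the desk, straight below where the clamp pad presses; x along the guides towards the stops (away from the robot), y left, z up. Board x -110..+80, y -165..+75 mm. Guides 12 mm high, 9 mm wide, x -105..+25 mm, channel 101 mm wide about y = 0
- stop_line (a point): middle of the line through the near faces of the two stop pins, 26 mm above the desk. The pins are upright steel dowels 10 mm thick, 16 mm high above the board, centred at jig x 45, y +38 and -38 mm (66 mm free between them); behind them the board is bare for 30 mm
- blank: loose dark hardwood block, 100 mm along its x, 96 along y, 22 thick, about 0.15 kg, three light crosses near its near edge; lies on the jig board between the guides, underside 15 mm above the desk. Origin: centre of the underside; x points to the stops. Snug: its far face touches both pins, its centre then at jig x -10, its near face at -60 mm
- blank_far_left (a point): left end of the blank's far face, at mid thickness
- blank_far_right (a point): right end of the blank's far face, at mid thickness
- lever (a joint): red-handled lever of the steel toggle clamp right of the guides, rad: at 0 it is open (upright, leaning 4 degrees to the right; clamp arm raised); grows as the lever swings right and down in the jig's y-z plane; dead centre 1.40, locked on its stop at 1.48 (lever about level, pointing right, stays there). Takes up to 10 N at the grip; the locked clamp lets the blank slip only above about 25 N
- lever_pivot (a point): axis of the lever, fixed to the jig (jig x 0, y -118, z 51 mm); the lever turns about a line parallel to the jig's x
- lever_grip (a point): middle of the lever's round red grip, 16 mm thick, on its centre line 70 mm from the pivot; the grip reaches from 30 to 100 mm from the pivot. While open there is about 55 mm free on the grip's left, before the raised clamp arm (top about 120 mm above the desk). When locked, nothing of the clamp stands higher than 80 mm above the desk
- bit_stand: small wooden block with upright drill bits, 36 x 75 x 71 mm, origin at the centre of its underside; stands near the left front of the jig; leave alone
- pliers: pliers with red grips, 148 x 41 x 11 mm, lying near the right front of the jig, origin at the centre underneath; leave alone
- sanding_block: brown sanding block, 35 x 55 x 22 mm, behind the clamp, origin at the centre of its underside; leave alone
Not all that is in view belongs to the job. Of the things that look like the blank, the middle-sized one is meant.

How it is judged (in metres and radians):
On the way, in this order (a step that is already met when the one before it is completed fails the run):
1. the blank is snug against both stops, the clamp still open (x of each of blank_far_left, blank_far_right in the frame of jig above 0.0375 m and value of joint lever below 1 rad), for 0.1 s.
2. the lever is locked over centre with the blank snug (value of joint lever above 1.45 rad and x of each of blank_far_left, blank_far_right in the frame of jig above 0.0375 m), for 0.2 s.
3. the clamped blank is pulled back from behind with at least 9 N (contact force between the fingers and blank above 9 N and x of the grasp point in the frame of jig above 0.042 m and z of the grasp point in the frame of jig below 0.055 m and value of joint lever above 1.45 rad), for 0.2 s.
At the end, for the whole second after the job is handed in: lever locked (joint above 1.45 rad), blank flat on the board and at rest with both ends of its far face within 2.5 mm of the stop line (all of step 2 and z of blank in the frame of jig below 0.018 m and linear speed of blank below 0.01 m/s); the robot touches nothing.
It fails at once if the clamped blank is pulled with more than 25 N (value of joint lever above 1.45 rad and contact force between the fingers and blank above 25 N).
It fails at once if the bit stand, pliers or sanding block is shifted by more than 15 mm (distance of any of bit_stand, pliers, sanding_block from where it was at the start of the episode above 0.015 m).
It also fails if it takes over 61 s, if anything falls off the work surface, if the arm or the gripper's body presses on something with over 40 N, if the wrist force passes 120 N, or if a joint passes its speed limit or range.

## Working session

There is one attempt and no reset: what is moved stays moved. The work goes in short steps, Python scripts to look and compute and a tool call to move; the robot and the scene stay as the last step left them, time stands still between calls to the robot, and variables do not carry over. Pictures are saved under pics/ and viewed, at most 10 in all, crops included, and the job is handed in when it is done.

Besides the shell and the picture viewer there is one more tool, called after ">>>" as name([rows], argument=value, ...), one row to a line, values as JSON. jog_arm: Moves the arm, as the interface text tells. Its arguments: {"type":"object","properties":{"plan":{"type":"array","items":{"type":"array"}},"jaw":{"type":"number"},"newtons":{"type":"number"}},"required":["plan"]}

```bash
mkdir -p pics; cat > h.py <<'E'
from workcell import env
import numpy as np, cv2
def snap(n,f):
    s=env.snapshot(n); cv2.imwrite(f"pics/{f}.png",s["img"][:,:,::-1]); return s
def ray(s,rc,z):
    r,c=rc; d=np.array([(c-s["cx"])/s["fx"],(r-s["cy"])/s["fy"],1.]); T=np.array(s["world_from_camera"])
    d=T[:3,:3]@d; o=T[:3,3]; return o+d*(z-o[2])/d[2]
def proj(s,p):
    T=np.linalg.inv(np.array(s["world_from_camera"])); q=T[:3,:3]@np.array(p)+T[:3,3]
    return (q[1]/q[2]*s["fy"]+s["cy"], q[0]/q[2]*s["fx"]+s["cx"])
E
python3 - <<'E'
from h import *
Z=dict(jig=0,stop_line=.026,blank=.015,blank_far_left=.026,blank_far_right=.026,lever_pivot=.051,lever_grip=.12,bit_stand=0,pliers=0,sanding_block=0)
ims=[]
for n in("scene","top"):
    s=snap(n,n+"0"); ims.append(s["img"]); print(n,s["fx"],np.round(s["world_from_camera"],3).tolist())
    for q in Z:
        for d in env.pinpoint(n,q)[:4]: print(q,round(d["score"],2),np.round(d["pixel"]),np.round(ray(s,d["pixel"],Z[q]),3))
print(env.read_state())
E
```

```text
scene 434.34994867879254 [[-0.835, -0.437, 0.334, 0.255], [-0.55, 0.676, -0.491, 0.512], [-0.011, -0.594, -0.805, 0.9], [0.0, 0.0, 0.0, 1.0]]
jig 0.61 [235. 300.] [ 0.553 -0.011  0.   ]
jig 0.37 [223. 286.] [ 0.601 -0.024  0.   ]
stop_line 0.73 [223. 288.] [ 0.587 -0.009  0.026]
stop_line 0.32 [183. 282.] [ 0.669 -0.109  0.026]
blank 0.82 [162. 225.] [ 0.851 -0.096  0.015]
blank 0.69 [239. 321.] [ 0.499 -0.021  0.015]
blank 0.6 [380. 305.] [0.357 0.285 0.015]
blank_far_left 0.74 [244. 292.] [0.545 0.036 0.026]
blank_far_left 0.59 [404. 306.] [0.333 0.324 0.026]
blank_far_right 0.76 [214. 306.] [ 0.563 -0.056  0.026]
blank_far_right 0.72 [376. 281.] [0.4   0.308 0.026]
blank_far_right 0.62 [138. 247.] [ 0.848 -0.197  0.026]
blank_far_right 0.56 [182. 281.] [ 0.675 -0.112  0.026]
lever_pivot 0.85 [193. 323.] [ 0.555 -0.121  0.051]
lever_grip 0.64 [168. 329.] [ 0.556 -0.144  0.12 ]
bit_stand 0.84 [304. 340.] [0.379 0.097 0.   ]
pliers 0.72 [208. 385.] [ 0.412 -0.202  0.   ]
sanding_block 0.75 [183. 283.] [ 0.681 -0.13   0.   ]
top 410.16513370268643 [[0.03, -0.998, 0.064, 0.531], [-1.0,
[... 996 characters left out ...]
s': 1.1, 'joints': array([-77.75074019,  26.78541367,  -0.6635882 ,  91.82797528,
         0.34151149,  61.3885204 ,  -3.22599149]), 'joint_vel': array([-0.03751315, -0.10588589, -0.02423534, -0.02331034, -0.05014863,
        0.0848445 , -0.04024384]), 'joint_efforts': array([ 4.76248224e-04, -5.32249832e+01,  2.12888990e-02, -2.51640075e+01,
        1.14485569e-02,  1.21262499e-03,  1.56962972e-05]), 'tcp_pos': array([0.16512651, 0.62867222, 0.23129424]), 'ee_rot': array([1.79999895e+02, 7.62680472e-04, 1.65280680e+02]), 'ft_force': array([-0.01319401, -0.64568298, -0.37664782]), 'torque': array([0.0341011 , 0.00209475, 0.00180728]), 'gripper_force': 0.0, 'gripper_width': 1.000848439535163}
```

View pics/scene0.png

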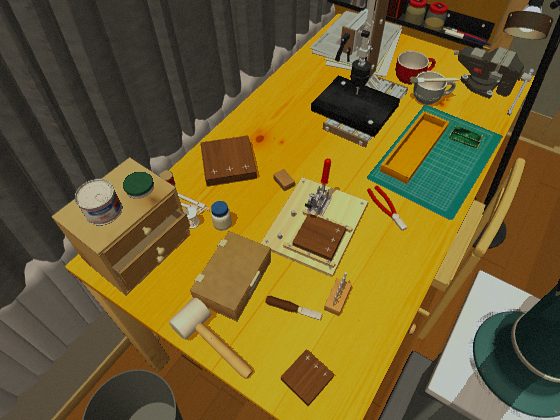

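View pics/top0.png

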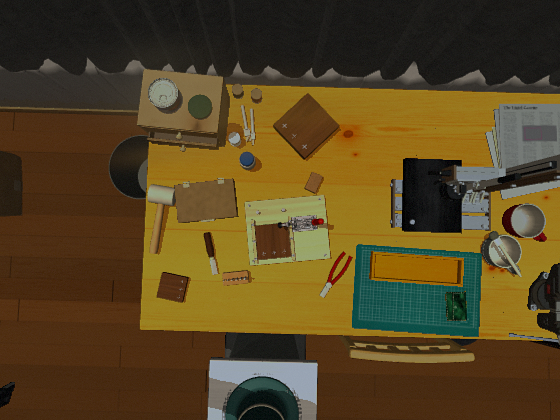

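Three look-alikes for the blank show up in the scene picture: (239,321) in the jig, a larger one at (162,225), and a smaller one at (380,305). The one in the jig is middle-sized and lies between the guides, so it fits. I'll confirm that in a crop and fit the poses.

```bash
python3 - <<'E'
from h import *
out=[]
for n in("scene","top"):
    s=env.snapshot(n)
    for q,z in(("jig",.015),("blank",.037)):
        for d in env.trace(n,q)[:4]:
            m=d["pixels"].astype(np.uint8); b=d["box"]
            cs,_=cv2.findContours(m,cv2.RETR_EXTERNAL,cv2.CHAIN_APPROX_NONE); c=np.vstack(cs)[:,0,:]
            P=np.array([ray(s,(v,u),z)[:2] for u,v in c],np.float32)
            r=cv2.minAreaRect(P); bx=cv2.boxPoints(r)
            print(n,q,round(d["score"],2),np.round(b),"ctr",np.round(r[0],4),"size",np.round(r[1],3),"ang",round(r[2],1),np.round(bx,3).tolist())
    r0,c0=(150,255) if n=="scene" else (185,235)
    h,w=(130,130) if n=="scene" else (90,110)
    out.append(cv2.resize(s["img"][r0:r0+h,c0:c0+w],(400,400*h//w),interpolation=cv2.INTER_CUBIC))
H=max(o.shape[0] for o in out); out=[np.pad(o,((0,H-o.shape[0]),(0,0),(0,0))) for o in out]
cv2.imwrite("pics/crop1.png",np.hstack(out)[:,:,::-1])
E
```

```text
scene jig 0.68 [264. 157. 370. 277.] ctr [ 0.5395 -0.0988] size [0.194 0.341] ang 6.5 [[0.42399999499320984, 0.05999999865889549], [0.4620000123977661, -0.27900001406669617], [0.6549999713897705, -0.25699999928474426], [0.6169999837875366, 0.0820000022649765]]
scene blank 0.8 [293. 210. 342. 261.] ctr [ 0.5012 -0.012 ] size [0.105 0.107] ang 8.2 [[0.44200000166893005, 0.03400000184774399], [0.4569999873638153, -0.07199999690055847], [0.5609999895095825, -0.05700000002980232], [0.5450000166893005, 0.04800000041723251]]
scene blank 0.75 [200. 136. 258. 187.] ctr [ 0.8365 -0.0932] size [0.138 0.169] ang 45.3 [[0.7279999852180481, -0.08299999684095383], [0.8479999899864197, -0.20200000703334808], [0.9449999928474426, -0.10400000214576721], [0.824999988079071, 0.014999999664723873]]
scene blank 0.67 [281. 352. 336. 404.] ctr [0.356  0.2835] size [0.078 0.075] ang 79.1 [[0.31200000643730164, 0.25200000405311584], [0.38499999046325684, 0.23800000548362732], [0.4000000059604645, 0.3149999976158142], [0.3269999921321869, 0.32899999618530273]]
top jig 0.81 [246. 198. 333. 266.] ctr [ 0.5355 -0
[... 293 characters left out ...]
9 [[0.3149999976158142, 0.23800000548362732], [0.3889999985694885, 0.22200000286102295], [0.4059999883174896, 0.30000001192092896], [0.3319999873638153, 0.3160000145435333]]
top blank 0.78 [274.  96. 340. 157.] ctr [ 0.8451 -0.1035] size [0.144 0.151] ang 44.9 [[0.7409999966621399, -0.10100000351667404], [0.847000002861023, -0.20800000429153442], [0.9490000009536743, -0.10599999874830246], [0.8429999947547913, 0.0010000000474974513]]
top blank 0.58 [255. 221. 292. 264.] ctr [ 0.5015 -0.0172] size [0.099 0.096] ang 7.1 [[0.44600000977516174, 0.024000000208616257], [0.4580000042915344, -0.07100000232458115], [0.5569999814033508, -0.05900000035762787], [0.5450000166893005, 0.03700000047683716]]
```

View pics/crop1.png

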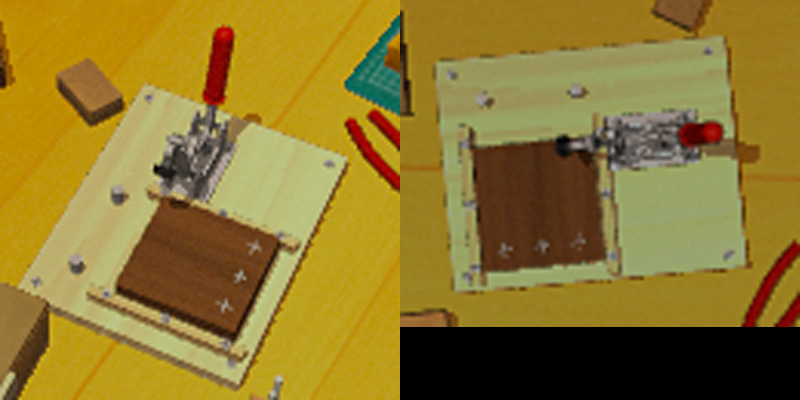

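The crop confirms it: the block between the guides, with three crosses along its near edge, is the blank. The pins show beyond it at about (485,100) and (577,90) in the crop. The jig origin is about (0.545, -0.012) with yaw about 6.8°, and the blank is about 34 mm short of the stops.

>>> jog_arm([
  [[0.035,-0.045,0],[0,0,3.6]],
  [[0.035,-0.045,0],[0,0,3.6]],
  [[0.035,-0.045,0],[0,0,3.6]],
  [[0.035,-0.045,0],[0,0,3.6]],
  [[0.035,-0.045,0],[0,0,3.6]],
  [[0.035,-0.045,0],[0,0,3.5]],
  [[0.0075,-0.055,0],[0,0,0]],
  [[0.0075,-0.055,0],[0,0,0]],
], jaw=40, newtons=40)

```text
time_s: 2.4
tcp_pos: [0.3907, 0.2468, 0.2314]
ee_rot: [180.0, 0.0, -173.3]
ft_force: [0.7, -0.4, -0.4]
gripper_width: 0.402
gripper_force: 0.0
```

>>> jog_arm([
  [[0.0075,-0.055,0],[0,0,0]],
  [[0.0075,-0.055,0],[0,0,0]],
  [[0.0075,-0.055,0],[0,0,0]],
  [[0.0075,-0.055,0],[0,0,0]],
  [[0.0075,-0.055,0],[0,0,0]],
  [[0,0,0],[0,0,0]],
])

```text
time_s: 3.15
tcp_pos: [0.4279, -0.0302, 0.2317]
ee_rot: [-180.0, 0.1, -173.7]
ft_force: [-0.8, 0.7, 0.2]
gripper_width: 0.401
gripper_force: 0.0
```

>>> jog_arm([
  [[0,0.003,-0.05],[0,0,0.5]],
  [[0,0,-0.05],[0,0,0]],
  [[0,0,-0.05],[0,0,0]],
  [[0,0,-0.04],[0,0,0]],
  [[0,0,-0.02],[0,0,0]],
  [[0,0,0],[0,0,0]],
])

```text
time_s: 3.9
tcp_pos: [0.4265, -0.0224, 0.0201]
ee_rot: [180.0, -0.2, -172.7]
ft_force: [0.1, 1.1, 0.6]
gripper_width: 0.399
gripper_force: 0.0
```

```bash
python3 - <<'E'
from h import *
out=[]
for n in("scene","top"):
    s=env.snapshot(n)
    r0,c0=(150,255) if n=="scene" else (185,235)
    h,w=(140,140) if n=="scene" else (110,110)
    out.append(cv2.resize(s["img"][r0:r0+h,c0:c0+w],(400,400),interpolation=cv2.INTER_CUBIC))
cv2.imwrite("pics/crop2.png",np.hstack(out)[:,:,::-1]); print(env.read_state()["tcp_pos"])
E
```

```text
[ 0.42803918 -0.02276281  0.02175536]
```

View pics/crop2.png

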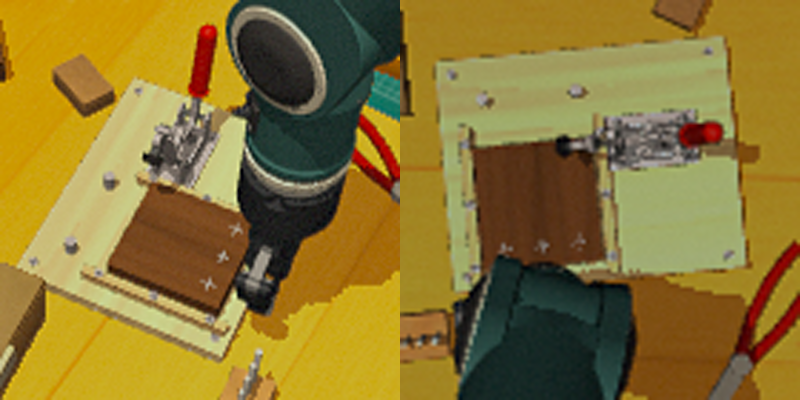

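The gripper stands just in front of the blank's near face, between the guide ends. Bit stand and pliers are untouched. Now I'll push along the guides.

>>> jog_arm([
  [[0.008,0.001,0],[0,0,0]],
  [[0.008,0.001,0],[0,0,0]],
  [[0.008,0.001,0],[0,0,0]],
  [[0.008,0.001,0],[0,0,0]],
  [[0.005,0.0006,0],[0,0,0]],
])

```text
time_s: 4.62
tcp_pos: [0.4652, -0.0186, 0.0213]
ee_rot: [180.0, 0.0, -172.7]
ft_force: [-1.2, 0.3, 1.5]
gripper_width: 0.4
gripper_force: 0.8
```

>>> jog_arm([
  [[0.003,0.0004,0],[0,0,0]],
  [[0.003,0.0004,0],[0,0,0]],
])

```text
time_s: 4.88
tcp_pos: [0.4705, -0.0179, 0.0212]
ee_rot: [180.0, -0.0, -172.7]
ft_force: [-0.6, -0.6, 0.8]
gripper_width: 0.399
gripper_force: 0.5
```

>>> jog_arm([
  [[0.002,0.0002,0],[0,0,0]],
  [[0.002,0.0002,0],[0,0,0]],
])

```text
time_s: 5.12
tcp_pos: [0.4748, -0.0175, 0.0212]
ee_rot: [180.0, 0.0, -172.7]
ft_force: [-1.3, 0.1, -0.6]
gripper_width: 0.401
gripper_force: 0.3
```

>>> jog_arm([
  [[0.002,0.0002,0],[0,0,0]],
  [[0,0,0],[0,0,0]],
])

```text
time_s: 5.38
tcp_pos: [0.4756, -0.0174, 0.0211]
ee_rot: [180.0, -0.1, -172.7]
ft_force: [-4.3, -1.2, 2.7]
gripper_width: 0.399
gripper_force: 2.1
```

>>> jog_arm([
  [[0.002,0.0002,0],[0,0,0]],
  [[0,0,0],[0,0,0]],
])

```text
time_s: 5.62
tcp_pos: [0.4757, -0.0173, 0.0209]
ee_rot: [179.9, -0.3, -172.7]
ft_force: [-8.5, -0.4, 6.4]
gripper_width: 0.4
gripper_force: 4.2
```

>>> jog_arm([
  [[0.003,0.0004,0],[0,0,0]],
  [[0,0,0],[0,0,0]],
  [[0,0,0],[0,0,0]],
])

```text
time_s: 6.0
tcp_pos: [0.4758, -0.0172, 0.0205]
ee_rot: [179.9, -0.6, -172.8]
ft_force: [-14.2, -2.3, 10.7]
gripper_width: 0.399
gripper_force: 7.2
```

```bash
python3 - <<'E'
from h import *
for n in("scene","top"):
    s=snap(n,n+"2")
    for q,z in(("stop_line",.026),("blank_far_left",.026),("blank_far_right",.026),("lever_pivot",.051),("lever_grip",.121)):
        for d in env.pinpoint(n,q)[:3]:
            p=ray(s,d["pixel"],z)
            if abs(p[0]-.57)<.06 and abs(p[1]+.05)<.12: print(n,q,round(d["score"],2),np.round(d["pixel"]),np.round(p,3))
print(env.read_state()["tcp_pos"],env.read_state()["ft_force"])
i=cv2.imread("pics/top2.png")[190:270,240:340]; cv2.imwrite("pics/crop3.png",cv2.resize(i,(750,600),interpolation=cv2.INTER_CUBIC))
E
```

```text
scene stop_line 0.98 [223. 288.] [ 0.586 -0.009  0.026]
scene blank_far_left 0.68 [240. 280.] [0.576 0.042 0.026]
scene blank_far_right 0.87 [210. 292.] [ 0.6   -0.05   0.026]
scene lever_pivot 0.54 [188. 321.] [ 0.566 -0.132  0.051]
scene lever_grip 0.37 [223. 287.] [0.553 0.048 0.121]
top stop_line 0.69 [212. 268.] [ 0.586 -0.001  0.026]
top stop_line 0.54 [224. 309.] [ 0.552 -0.123  0.026]
top blank_far_left 0.83 [214. 250.] [0.577 0.05  0.026]
top lever_pivot 0.97 [223. 311.] [ 0.556 -0.126  0.051]
top lever_grip 0.6 [221. 314.] [ 0.56  -0.129  0.121]
top lever_grip 0.29 [214. 270.] [ 0.575 -0.008  0.121]
[ 0.47579245 -0.01722887  0.02046502] [-14.41054711  -2.01806563  11.22866904]
```

View pics/crop3.png

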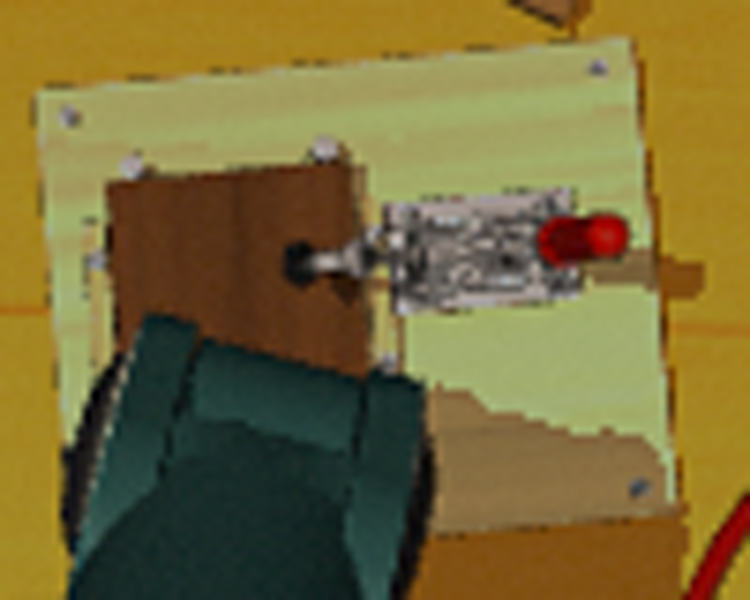

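The crop shows the far face touching both pins at about (133,165) and (325,150), and the clamp still open. Next: back off, shut the jaw, lift and go over to the lever.

>>> jog_arm([
  [[-0.015,-0.0018,0],[0,0,0]],
  [[-0.015,-0.0018,0],[0,0,0]],
  [[0,0,0.06],[0,0,0]],
  [[0,0,0.06],[0,0,0]],
  [[0,0,0.06],[0,0,0]],
  [[0.04,-0.03,0.01],[0,0,0]],
  [[0.04,-0.03,0],[0,0,0]],
  [[0.0215,-0.019,0],[0,0,0]],
], jaw=0)

```text
time_s: 7.6
tcp_pos: [0.555, -0.1007, 0.212]
ee_rot: [-179.9, 0.2, -172.7]
ft_force: [-0.7, 0.4, -0.6]
gripper_width: 0.0
gripper_force: 0.0
```

>>> jog_arm([
  [[0,0,0],[0,0,0]],
  [[0,0,0],[0,0,0]],
])

```text
time_s: 7.85
tcp_pos: [0.5523, -0.0987, 0.2109]
ee_rot: [180.0, -0.0, -172.7]
ft_force: [-0.2, -0.1, 0.6]
gripper_width: -0.003
gripper_force: 0.0
```

```bash
python3 - <<'E'
from h import *
out=[]
for n in("scene","top"):
    s=env.snapshot(n)
    r0,c0=(130,255) if n=="scene" else (180,235)
    h,w=(140,140) if n=="scene" else (110,110)
    out.append(cv2.resize(s["img"][r0:r0+h,c0:c0+w],(400,400),interpolation=cv2.INTER_CUBIC))
cv2.imwrite("pics/crop4.png",np.hstack(out)[:,:,::-1]); print(env.read_state()["tcp_pos"])
E
```

```text
[ 0.55240528 -0.09828182  0.2112066 ]
```

View pics/crop4.png

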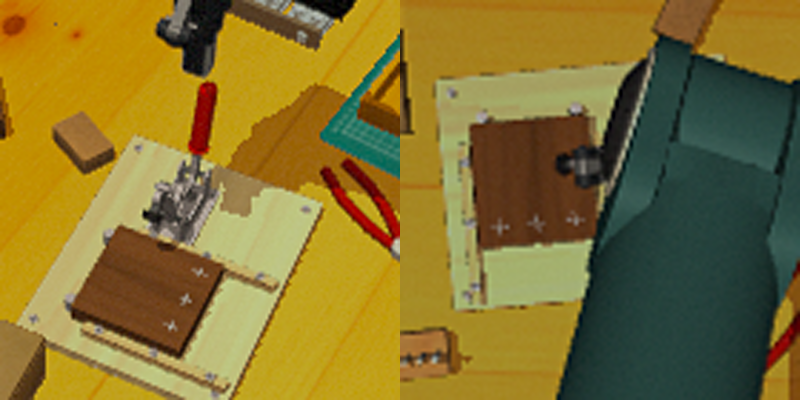

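The blank is still against both pins and the shut fingers hang left of the upright lever, so I'll descend beside the grip.

>>> jog_arm([
  [[0.004,0,-0.04],[0,0,0]],
  [[0,0,-0.035],[0,0,0]],
  [[0,0,-0.02],[0,0,0]],
  [[0,0,0],[0,0,0]],
])

```text
time_s: 8.45
tcp_pos: [0.5556, -0.0983, 0.1151]
ee_rot: [179.9, -0.2, -172.7]
ft_force: [-0.2, 0.7, 1.2]
gripper_width: -0.003
gripper_force: 0.0
```

>>> jog_arm([
  [[0.0006,-0.005,0],[0,0,0]],
  [[0.0006,-0.005,0],[0,0,0]],
  [[0.0006,-0.005,0],[0,0,0]],
  [[0,0,0],[0,0,0]],
])

```text
time_s: 8.95
tcp_pos: [0.5591, -0.1151, 0.1167]
ee_rot: [-180.0, 0.0, -172.8]
ft_force: [0.7, 0.2, 0.1]
gripper_width: -0.002
gripper_force: 0.0
```

>>> jog_arm([
  [[0.0008,-0.007,-0.001],[0,0,0]],
  [[0.0008,-0.007,-0.001],[0,0,0]],
  [[0.001,-0.008,-0.003],[0,0,0]],
  [[0.001,-0.008,-0.003],[0,0,0]],
  [[0.0008,-0.007,-0.005],[0,0,0]],
  [[0.0008,-0.007,-0.005],[0,0,0]],
  [[0,0,0],[0,0,0]],
])

```text
time_s: 9.82
tcp_pos: [0.5636, -0.1592, 0.0976]
ee_rot: [-180.0, -0.1, -172.8]
ft_force: [0.5, 0.1, -0.8]
gripper_width: 0.002
gripper_force: 0.0
```

```bash
python3 - <<'E'
from h import *
s=env.snapshot("scene")
print(env.read_state()["tcp_pos"],env.read_state()["ft_force"])
cv2.imwrite("pics/crop5.png",cv2.resize(s["img"][140:260,265:385],(600,600),interpolation=cv2.INTER_CUBIC)[:,:,::-1])
E
```

```text
[ 0.5637336  -0.1586688   0.09782125] [ 0.25731906 -0.39124119 -0.40435339]
```

View pics/crop5.png

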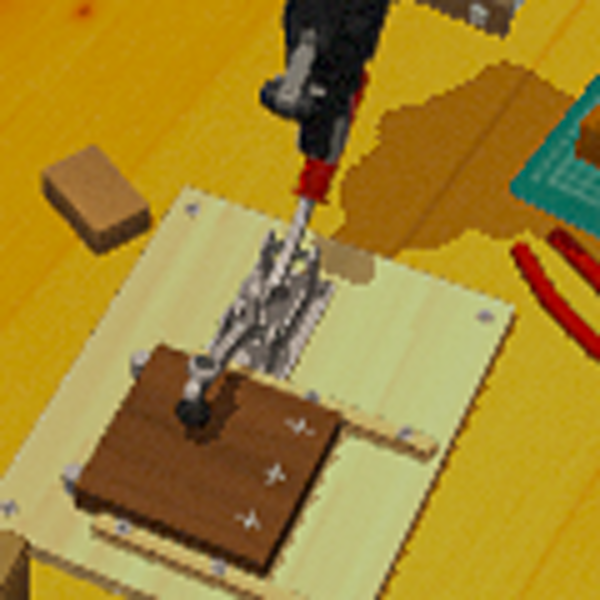

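The lever is swinging with the fingertip on its grip and the clamp pad is coming down on the blank, so I'll carry on along the arc.

>>> jog_arm([
  [[0.0006,-0.0055,-0.0065],[0,0,0]],
  [[0.0006,-0.0055,-0.0065],[0,0,0]],
  [[0.0004,-0.0035,-0.008],[0,0,0]],
  [[0.0004,-0.0035,-0.008],[0,0,0]],
  [[0,0,0],[0,0,0]],
])

```text
time_s: 10.5
tcp_pos: [0.5667, -0.1775, 0.0692]
ee_rot: [-179.9, 0.1, -172.8]
ft_force: [1.5, -0.5, 4.0]
gripper_width: 0.002
gripper_force: 1.6
```

>>> jog_arm([
  [[0,-0.001,-0.004],[0,0,0]],
  [[0,-0.001,-0.004],[0,0,0]],
  [[0,0,-0.003],[0,0,0]],
  [[0,0,0],[0,0,0]],
])

```text
time_s: 11.0
tcp_pos: [0.5658, -0.1783, 0.0595]
ee_rot: [179.9, -0.0, -172.7]
ft_force: [-4.1, 0.7, 15.2]
gripper_width: 0.002
gripper_force: 7.7
```

>>> jog_arm([
  [[0,0,-0.003],[0,0,0]],
  [[0,0,-0.002],[0,0,0]],
  [[0,0,0],[0,0,0]],
])

```text
time_s: 11.38
tcp_pos: [0.5661, -0.1785, 0.0587]
ee_rot: [179.8, 0.0, -172.7]
ft_force: [-15.5, 5.0, 47.4]
gripper_width: 0.002
gripper_force: 24.1
```

The force rises steeply at z = 59 mm, so the lever is on its stop. I'll lift off, go over behind the stops and look.

>>> jog_arm([
  [[0,0,0.02],[0,0,0]],
  [[0,0,0.05],[0,0,0]],
  [[0,0,0.05],[0,0,0]],
  [[0.012,0.045,0.04],[0,0,0]],
  [[0.012,0.045,0],[0,0,0]],
  [[0.012,0.045,0],[0,0,0]],
  [[0.006,0.039,0],[0,0,0]],
  [[0,0,0],[0,0,0]],
])

```text
time_s: 12.38
tcp_pos: [0.6077, 0.0009, 0.2121]
ee_rot: [179.9, -0.1, -172.3]
ft_force: [0.1, -0.4, -0.2]
gripper_width: -0.004
gripper_force: 0.0
```

```bash
python3 - <<'E'
from h import *
s=env.snapshot("scene")
print(env.read_state()["tcp_pos"],env.read_state()["ft_force"])
for q,z in(("stop_line",.026),("blank_far_left",.026),("blank_far_right",.026),("lever_grip",.051)):
    for d in env.pinpoint("scene",q)[:2]: print(q,round(d["score"],2),np.round(d["pixel"]),np.round(ray(s,d["pixel"],z),3))
cv2.imwrite("pics/crop6.png",cv2.resize(s["img"][140:280,250:390],(600,600),interpolation=cv2.INTER_CUBIC)[:,:,::-1])
E
```

```text
[ 0.60752573 -0.00219617  0.21230791] [ 0.06409197 -1.0033716  -1.24282498]
stop_line 0.73 [224. 285.] [ 0.591 -0.003  0.026]
blank_far_left 0.9 [240. 278.] [0.581 0.045 0.026]
blank_far_left 0.83 [150. 200.] [ 0.932 -0.087  0.026]
blank_far_right 0.97 [210. 293.] [ 0.599 -0.049  0.026]
blank_far_right 0.9 [134. 248.] [ 0.855 -0.214  0.026]
lever_grip 0.79 [170. 335.] [ 0.566 -0.203  0.051]
```

View pics/crop6.png

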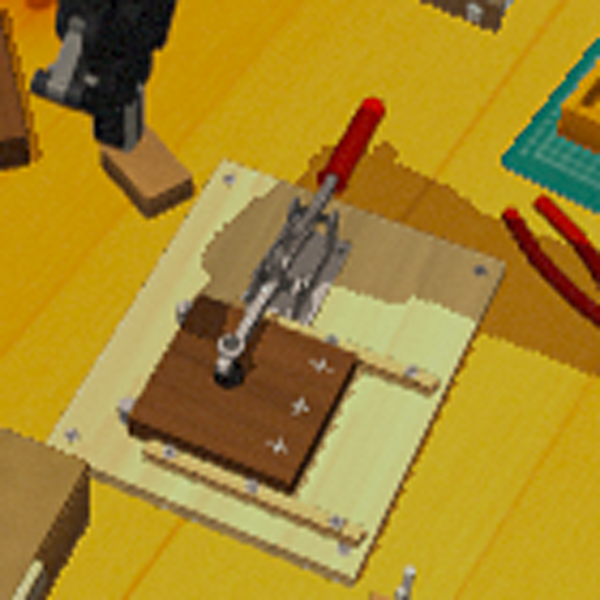

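The lever is down and pointing right, the pad is on the blank and the blank is against both pins. I'll lower the fingertip behind the blank, between the stops.

>>> jog_arm([
  [[0,-0.002,-0.05],[0,0,-0.3]],
  [[0,0,-0.05],[0,0,0]],
  [[0,0,-0.04],[0,0,0]],
  [[0,0,-0.025],[0,0,0]],
  [[0,0,-0.015],[0,0,0]],
  [[0,0,-0.009],[0,0,0]],
  [[0,0,0],[0,0,0]],
  [[0,0,0],[0,0,0]],
])

```text
time_s: 13.62
tcp_pos: [0.6089, -0.0064, 0.0253]
ee_rot: [-180.0, 0.1, -173.0]
ft_force: [0.2, -0.6, -0.7]
gripper_width: 0.0
gripper_force: 0.0
```

>>> jog_arm([
  [[-0.004,-0.0005,0],[0,0,0]],
  [[-0.003,-0.0003,0],[0,0,0]],
  [[0,0,0],[0,0,0]],
  [[0,0,0],[0,0,0]],
])

```text
time_s: 14.12
tcp_pos: [0.6012, -0.0071, 0.0244]
ee_rot: [180.0, 0.0, -173.0]
ft_force: [-0.3, 0.2, 0.4]
gripper_width: 0.0
gripper_force: 0.0
```

>>> jog_arm([
  [[-0.002,-0.0002,0],[0,0,0]],
  [[0,0,0],[0,0,0]],
])

```text
time_s: 14.38
tcp_pos: [0.5989, -0.0074, 0.0242]
ee_rot: [180.0, -0.0, -173.0]
ft_force: [-0.4, 0.3, 0.1]
gripper_width: 0.002
gripper_force: 0.0
```

>>> jog_arm([
  [[-0.001,-0.0001,0],[0,0,0]],
  [[-0.001,-0.0001,0],[0,0,0]],
  [[0,0,0],[0,0,0]],
])

```text
time_s: 14.75
tcp_pos: [0.5976, -0.0075, 0.0244]
ee_rot: [-180.0, 0.1, -173.0]
ft_force: [1.6, -0.7, -1.8]
gripper_width: -0.003
gripper_force: 0.8
```

>>> jog_arm([
  [[-0.001,-0.0001,0],[0,0,0]],
  [[0,0,0],[0,0,0]],
])

```text
time_s: 15.0
tcp_pos: [0.5975, -0.0075, 0.0245]
ee_rot: [-180.0, 0.2, -173.0]
ft_force: [5.0, 0.7, -3.8]
gripper_width: -0.001
gripper_force: 2.5
```

>>> jog_arm([
  [[-0.001,-0.0001,0],[0,0,0]],
  [[0,0,0],[0,0,0]],
])

```text
time_s: 15.25
tcp_pos: [0.5975, -0.0075, 0.0246]
ee_rot: [-179.9, 0.3, -173.0]
ft_force: [6.3, 0.8, -5.9]
gripper_width: 0.001
gripper_force: 3.6
```

>>> jog_arm([
  [[-0.001,-0.0001,0],[0,0,0]],
  [[0,0,0],[0,0,0]],
])

```text
time_s: 15.5
tcp_pos: [0.5975, -0.0075, 0.0248]
ee_rot: [-179.9, 0.4, -173.0]
ft_force: [9.7, 0.9, -7.3]
gripper_width: 0.001
gripper_force: 4.7
```

>>> jog_arm([
  [[-0.001,-0.0001,0],[0,0,0]],
  [[0,0,0],[0,0,0]],
])

```text
time_s: 15.75
tcp_pos: [0.5975, -0.0075, 0.025]
ee_rot: [-179.9, 0.5, -173.0]
ft_force: [11.2, 0.8, -8.5]
gripper_width: -0.001
gripper_force: 5.7
```

The pull is about 11–12 N along the guides and 14 N in total, and nothing slips. I'll hold it, then let go gently.

>>> jog_arm([
  [[-0.0004,0,0],[0,0,0]],
  [[0,0,0],[0,0,0]],
  [[0,0,0],[0,0,0]],
  [[0,0,0],[0,0,0]],
  [[0,0,0],[0,0,0]],
  [[0,0,0],[0,0,0]],
])

```text
time_s: 16.5
tcp_pos: [0.5975, -0.0075, 0.025]
ee_rot: [-179.9, 0.6, -173.0]
ft_force: [12.1, 0.7, -9.5]
gripper_width: 0.002
gripper_force: 6.1
```

>>> jog_arm([
  [[0.003,0.0003,0],[0,0,0]],
  [[0.004,0.0004,0],[0,0,0]],
  [[0.008,0.0008,0],[0,0,0]],
  [[0,0,0],[0,0,0]],
  [[0,0,0.03],[0,0,0]],
  [[0,0,0.05],[0,0,0]],
  [[0,0,0.06],[0,0,0]],
  [[0,0,0.05],[0,0,0]],
])

```text
time_s: 17.5
tcp_pos: [0.6075, -0.0066, 0.2165]
ee_rot: [180.0, 0.0, -173.0]
ft_force: [0.5, 0.1, -0.3]
gripper_width: -0.006
gripper_force: 0.0
```

>>> jog_arm([
  [[0,0.03,0.03],[0,0,0]],
  [[0,0.03,0],[0,0,0]],
  [[0,0,0],[0,0,0]],
  [[0,0,0],[0,0,0]],
])

```text
time_s: 18.0
tcp_pos: [0.6072, 0.0527, 0.2438]
ee_rot: [-180.0, -0.1, -173.1]
ft_force: [-0.4, -0.9, 0.1]
gripper_width: -0.003
gripper_force: 0.0
```

```bash
python3 - <<'E'
from h import *
out=[]
for n,(r0,c0,h) in dict(scene=(140,250,140),top=(180,235,110)).items():
    s=env.snapshot(n)
    out.append(cv2.resize(s["img"][r0:r0+h,c0:c0+h],(400,400),interpolation=cv2.INTER_CUBIC))
    for q,z in(("blank_far_left",.026),("blank_far_right",.026),("bit_stand",0),("pliers",0),("sanding_block",0)):
        for d in env.pinpoint(n,q)[:2]: print(n,q,round(d["score"],2),np.round(ray(s,d["pixel"],z),3))
cv2.imwrite("pics/crop7.png",np.hstack(out)[:,:,::-1])
E
```

```text
scene blank_far_left 0.72 [0.332 0.326 0.026]
scene blank_far_left 0.6 [0.576 0.043 0.026]
scene blank_far_right 0.74 [0.401 0.314 0.026]
scene blank_far_right 0.73 [ 0.859 -0.209  0.026]
scene bit_stand 0.86 [0.38  0.091 0.   ]
scene pliers 0.78 [ 0.413 -0.203  0.   ]
scene pliers 0.68 [ 0.585 -0.244  0.   ]
scene sanding_block 0.64 [ 0.68  -0.129 -0.   ]
top blank_far_left 0.83 [0.33  0.314 0.026]
top blank_far_left 0.77 [ 0.943 -0.109  0.026]
top blank_far_right 0.73 [ 0.844 -0.193  0.026]
top blank_far_right 0.69 [ 0.583 -0.057  0.026]
top bit_stand 0.3 [ 0.594 -0.005  0.   ]
top pliers 0.54 [ 0.41  -0.205  0.   ]
top pliers 0.34 [ 0.569 -0.208  0.   ]
top sanding_block 0.76 [ 0.68  -0.132  0.   ]
```

View pics/crop7.png

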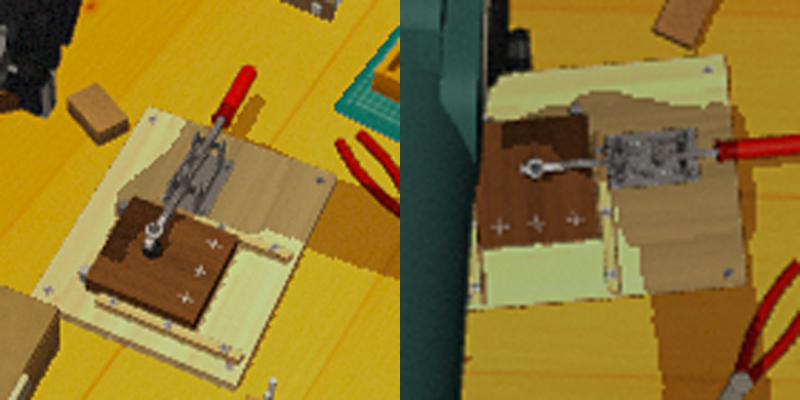

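The picture shows the blank still against both pins, the lever locked pointing right, the other objects where they were and the robot clear of everything. I'll hand in the job.

```bash
python3 -c "
from h import *
print(env.finish_job())"
```

```text
the job is handed in; nothing more can be done
None
```

I handed the job in at about 18 s: the blank was snug on both stops and the lever locked. The clamp held a pull of about 12 N (15 N total on the tool) with no slip, and the last pictures showed the bit stand, pliers and sanding block unmoved. The hand-in gave no verdict.

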